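# Right the fallen bottle and stand it in its ring holder

## Robot

A 7-joint arm with a two-finger parallel gripper is mounted at the origin on the work surface. World frame = base frame: x ahead of the robot, y to its left, z up, the work surface at z = 0. Lengths are in m, angles in rad, forces in N, time in s.
With the tool pointing down it reaches from about 0.425 to 0.825 m from the base axis. Payload 3.6 kg.
Tool frame: the origin (TCP) lies midway between the tips of the shut fingers; the grasp point (between the pads) lies 19 mm behind it; z points along the fingers, y is the line along which they close (so a half turn about z gives the same grasp; the last joint's range is limited). The gripper opens to 93 mm and grips with 3 to 60 N. Pads are 15 mm wide; open, the fingers measure 128 mm over their backs; the gripper's body (75 mm by 188 mm) begins 65 mm behind the grasp point.
Start: joints at [-1.244, 0.615, -0.013, 1.423, 0.008, 1.103, -0.04], TCP at [0.225, 0.61, 0.219] pointing down, gripper open.
Joint ranges: [-3.12, 3.12], [-0.3, 2.06], [-1.34, 1.32], [0.26, 2.42], [-1.36, 4.5], [0.01, 1.98], [-2.84, 2.84]. Speed limits (rad/s): [2.79, 2.79, 3.14, 3.14, 3.14, 3.14, 3.14].

## Interface

Orientations are given as [roll, pitch, yaw] about the fixed x, y, z axes, in that order (R = Rz(yaw) Ry(pitch) Rx(roll)).
In Python, from rig import status, eyes, ticket gives the robot as it stands.
- The arm moves only by the shell command python3 -m pendant 'ROWS' [FORCE]. ROWS is JSON, a list that holds one entry, the list of rows, each a list of 5 numbers: the shift along the tool's x, y, z scaled (see below), then the turn about the tool's z scaled (see below), then the opening, from -1 (shut) to 1 (fully open). A call has 1 to 10 rows; each row shifts and turns the commanded pose from where the row before left it, along the tool's axes as they then stand; what a row does not reach is not made up. The controller multiplies each number of a shift by 25 cm and each number of a turn by 0.1 rad. A row lasts 1/10 s, in which the tool goes at most 50 mm and 8.59 degrees, less where a joint would pass 70% of its speed; a pose out of reach is approached as far as the arm can. A call with a number of a shift or a turn outside -1 to 1 is refused whole. A call with a gripper value outside its range is refused whole. The fingers move at their own pace and stop on an object; FORCE is the grip in N (left out, the last holds). Time passes only in rows, so rows that do not move let the fingers close. It gives the time, the measured TCP pose, the force, the opening and the grip force at its end, in the units of the state.
- status.get_state(): the state, without advancing time (a new reading comes with each control period).
- eyes.snapshot(name): name is "side" or "top" or "wrist"; returns a dict with "frame" (420x560x3 uint8, blue, green, red), "intrinsics" (3x3 intrinsics, pixels), "rvec" (rotation vector, rad) and "tvec" (3), from world to camera coordinates, as OpenCV has them; the wrist camera has in their place "tool_from_camera" (4x4, takes a point from camera to tool coordinates, whose origin is the TCP and whose axes are the flange's). Camera axes: x right, y down, z forward; pixel columns grow to the right and rows downward; lengths in m; the calibration is good to about 2 mm. The wrist camera is an equidistant fisheye: a pixel r from the principal point sees the ray r / f radians off the axis. A picture is of the moment at which its call begins: read the wrist's pose just before it. There is no depth.
- ticket.close_job(): hands the job in; it is judged then, once.
The state is a dict: "clock": time; "qpos": joint angles; "qvel": joint speeds; "joint_torque": joint torques, N m; "eef_pos": TCP position; "tcp_rot": TCP orientation; "force": force on the tool from outside, world axes, zero at the start; "torque": the same for the moment, N m; "gripper_width": finger opening in m; "gripper_force": force on a finger pad.
Only numpy, scipy, OpenCV 4.12 (cv2) and the standard library are available. Lean on these libraries where they do the work, as an engineer would, in place of code of your own. Each camera call takes 0.05 s, during which the arm holds its last target. There are 200 camera calls.

## Task

One of the two small sanitiser bottles on this clinic counter has fallen over. Stand it upright on the bare counter and let go of it, then take it again from above and stand it in the empty steel ring holder, upright on the holder's base plate: lower it in, do not drop it. Leave the other bottle and everything else on the counter where they are.

Things in the scene. Friction and masses are not known exactly. Their poses are not given: they have to be found in the camera images.
- bottle: the fallen bottle: white plastic, eight-sided, 48 mm across flats, 52 over corners, 165 mm long, 0.17 to 0.34 kg, lying on a flat. Straight body from 0 to 114 mm, shoulder to 127, grey cap 28 mm across from 131 to 165 mm. Origin at the centre of its underside (the foot), z axis from foot to cap; at the start the cap points away from the robot, within 30 degrees
- cap (a point): middle of the bottle's cap, on its axis, 148 mm from the foot; axes as the bottle's
- holder: the empty ring holder, steel, fixed: a round base plate 100 mm across and 8 mm thick, and above it, on three thin posts, a round band 58 mm inside and 64 mm outside, from 53 to 75 mm above the counter, open above and below. Origin at the centre of the underside, z up
- holder_seat (a point): centre of the empty holder's base plate, on its top face, 8 mm above the counter, where the bottle's foot must stand
- holder_mouth (a point): centre of the upper rim of the empty holder's ring, 75 mm above the counter
- full_holder: the other ring holder, the same in every way, fixed, with the other bottle standing in it
- stapler: black desk stapler, 145 x 36 x 48 mm, loose; bystander. Origin at the centre of its underside
- carton: flat white medicine carton 120 x 62 x 32 mm, loose; bystander. Origin at the centre of its underside
- terminal: black card terminal 170 x 80 x 34 mm, loose; bystander. Origin at the centre of its underside
- other_bottle: bottle of the same make as the fallen one, already standing in the other holder; bystander, same sizes and axes. Origin at the centre of its underside
Not all that is in view belongs to the job. What is shaped like the holder but blue, green or orange is not meant.

How it is judged:
By the outcome, as a careful person would: the job done as asked, in the order asked, and still so for the second after the job is handed in, with the robot touching nothing.
It also fails if it takes over 67 s, if anything falls off the work surface, if the arm or the gripper's body presses on something with over 40 N, if the wrist force passes 120 N, or if a joint passes its speed limit or range.

## Working session

There is one attempt and no reset: what is moved stays moved. The work goes in short steps, Python scripts to look and compute and a shell command to move; the robot and the scene stay as the last step left them, time stands still between calls to the robot, and variables do not carry over. Pictures are saved under pics/ and viewed, at most 10 in all, crops included, and the job is handed in when it is done.

```bash
mkdir -p pics; ls; python3 - <<'E'
from rig import status, eyes
import cv2, json
s=status.get_state(); print({k:s[k] for k in ('clock','eef_pos','tcp_rot','gripper_width','force')})
for n in ('top','side'):
    d=eyes.snapshot(n); cv2.imwrite(f'pics/{n}0.png',d['frame'])
    print(n,d['intrinsics'],d['rvec'],d['tvec'])
E
```

```text
pics
{'clock': 0.0, 'eef_pos': array([0.22495139, 0.60899942, 0.21747991]), 'tcp_rot': array([-3.13903621e+00,  4.34415801e-05,  2.78777394e+00]), 'gripper_width': 0.0929142757928288, 'force': array([-0.63807113, -1.03526991, -0.087459  ])}
top [[404.22932142   0.         279.03648727]
 [  0.         404.22932142 211.06657414]
 [  0.           0.           1.        ]] [ 2.01907631 -2.17594001  0.24768831] [0.01380783 0.5681064  0.94478354]
side [[503.26566006   0.         277.47595021]
 [  0.         503.26566006 213.6429832 ]
 [  0.           0.           1.        ]] [ 2.21378756 -0.21365251  0.09755658] [-0.52594487  0.09876112  0.97517499]
```

View pics/top0.png

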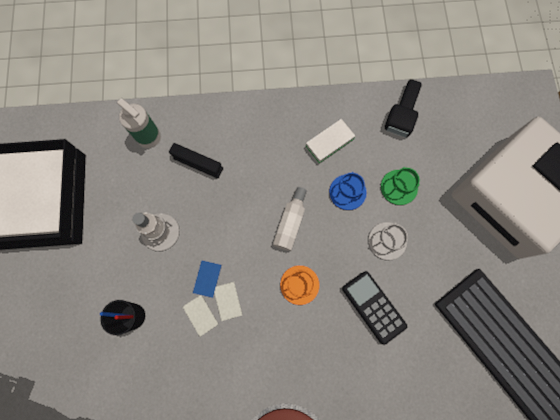

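View pics/side0.png

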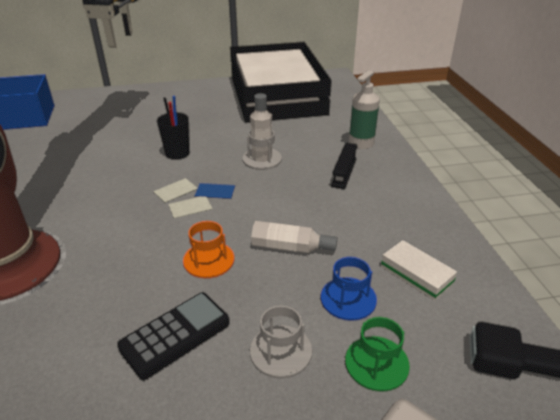

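Top view: the fallen bottle has its foot near (285,247) and cap near (300,190). The empty steel holder is near (388,241). In the side view the cap is near (328,242) and the holder base near (281,350). Next I'll zoom in to measure them.

```bash
cat > h.py <<'E'
import numpy as np, cv2
from rig import status, eyes
def cam(n):
    d=eyes.snapshot(n); return d
def ray(d,uv,z):
    R=cv2.Rodrigues(np.array(d['rvec'],float))[0]; t=np.array(d['tvec'],float).ravel(); K=np.array(d['intrinsics'])
    c=-R.T@t; v=R.T@np.linalg.inv(K)@np.array([*uv,1.]); return c+v*(z-c[2])/v[2]
def proj(d,P):
    return cv2.projectPoints(np.atleast_2d(np.array(P,float)),np.array(d['rvec'],float),np.array(d['tvec'],float),np.array(d['intrinsics'],float),None)[0][:,0]
def circ(x,y,r,z,n=72):
    a=np.linspace(0,2*np.pi,n,endpoint=False); return np.c_[x+r*np.cos(a),y+r*np.sin(a),0*a+z]
def crop(img,u,v,w,h,s): return cv2.resize(img[v:v+h,u:u+w],None,fx=s,fy=s,interpolation=cv2.INTER_CUBIC)
E
python3 - <<'E'
from h import *
t=cam('top'); s=cam('side')
for uv,z in (((285,247),.024),((300,190),.024),((388,241),.03)): print(ray(t,uv,z))
for uv,z in (((255,235),.024),((334,242),.024),((281,350),.008)): print(ray(s,uv,z))
a=crop(t['frame'],265,175,80,80,5);b=crop(t['frame'],355,205,80,80,5)
c=crop(s['frame'],245,205,100,75,4);e=crop(s['frame'],240,300,100,75,4)
cv2.imwrite('pics/c1.png',np.vstack([np.hstack([a,b])[:300*1+100], np.zeros((0,800,3),np.uint8)]))
cv2.imwrite('pics/c2.png',np.hstack([c,e]))
E
```

```text
[ 0.48234197 -0.03734708  0.024     ]
[ 0.63045125 -0.08856747  0.024     ]
[ 0.47717822 -0.29980511  0.03      ]
[ 0.48342352 -0.03432113  0.024     ]
[ 0.63199949 -0.08576201  0.024     ]
[ 0.48256732 -0.30626232  0.008     ]
```

View pics/c1.png

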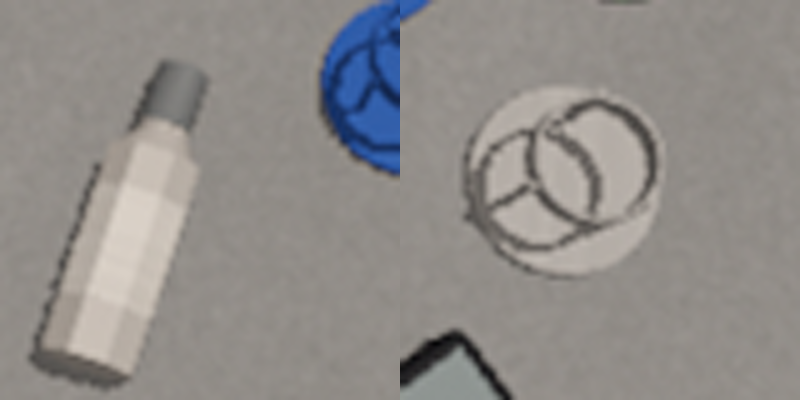

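View pics/c2.png

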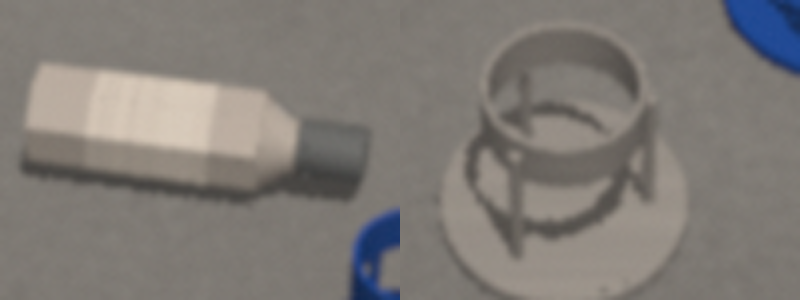

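The crops show the bottle outline in both views. In the top view the holder plate is centred near (388,241); in the side view the ring spans u≈261..302. I'll fit both by edge alignment.

```bash
cat >> h.py <<'E'
from scipy.ndimage import map_coordinates, gaussian_filter
from scipy.optimize import minimize
def gradim(d):
    g=cv2.GaussianBlur(d['frame'].astype(np.float32),(0,0),.8)
    return [sum(cv2.Sobel(g[...,k],cv2.CV_32F,*a) for k in range(3)) for a in ((1,0),(0,1))]
def edgescore(d,G,P,off):  # |grad along contour normal|
    uv=proj(d,P)+off; T=np.roll(uv,-1,0)-np.roll(uv,1,0); T/=np.linalg.norm(T,axis=1)[:,None]
    gx,gy=[map_coordinates(g,[uv[:,1],uv[:,0]],order=1) for g in G]
    return np.minimum(abs(gx*T[:,1]-gy*T[:,0]),250).mean()
E
python3 - <<'E'
from h import *
for n,start in (('top',(.477,-.3)),('side',(.482,-.304))):
    d=cam(n);G=gradim(d)
    for nm,cs in (('plate',[(.05,.008)]),('ring',[(.032,.075)]),('all',[(.05,.008),(.032,.075),(.029,.075)])):
        best=max(((sum(edgescore(d,G,circ(x,y,r,z),0) for r,z in cs),x,y) for x in np.arange(start[0]-.012,start[0]+.0121,.0005) for y in np.arange(start[1]-.012,start[1]+.0121,.0005)))
        print(n,nm,np.round(best,4))
    # bottle: foreground silhouette by side points
    # cap by darkness & bottle axis by brightness
    print()
t=cam('top');s=cam('side')
# clicked top-view outline points, cap end corners / foot corners (top crop /5 + offset)
f=lambda p,u,v,k:(u+(p[0]+.5)/k-.5,v+(p[1]+.5)/k-.5)
for p,z in (((35,350),.024),((135,375),.024),((160,60),.024),((208,75),.024)): print('top',ray(t,f(p,265,175,5),z))
for p,z in (((40,64),.044),((22,168),.0),((25,130),.014),((368,128),.031),((362,195),.012)): print('side',ray(s,f(p,245,205,4),z))
E
```

```text
top plate [208.9737   0.4815  -0.3045]
top ring [235.1772   0.4785  -0.3   ]
top all [ 6.49783e+02  4.81500e-01 -3.04000e-01]

side plate [168.1382   0.4825  -0.3035]
side ring [149.0695   0.48    -0.306 ]
side all [ 4.825984e+02  4.835000e-01 -3.050000e-01]

top [ 0.49107365 -0.00362638  0.024     ]
top [ 0.47442479 -0.05362131  0.024     ]
top [ 0.64046296 -0.08040129  0.024     ]
top [ 0.63030542 -0.10498724  0.024     ]
side [ 0.48655531 -0.01354786  0.044     ]
side [ 0.47183458 -0.03987103  0.        ]
side [ 0.47575511 -0.02736398  0.014     ]
side [ 0.63883671 -0.07894003  0.031     ]
side [ 0.629381   -0.10553338  0.012     ]
```

```bash
python3 -m pendant '[[[0,0,0,0.44,1],[-0.127,-0.098,-0.02,0,1],[-0.127,-0.098,0,0,1],[-0.127,-0.098,0,0,1],[-0.127,-0.098,0,0,1],[-0.127,-0.098,0,0,1],[-0.127,-0.098,0,0,1],[-0.127,-0.098,0,0,1],[-0.127,-0.098,0,0,1],[-0.127,-0.098,0,0,1]]]' 8
python3 -m pendant '[[[-0.127,-0.098,0,0,0.4],[-0.127,-0.098,0,0,0.4],[-0.127,-0.098,0,0,0.4],[-0.127,-0.098,0,0,0.4],[-0.127,-0.098,0,0,0.4],[-0.127,-0.098,0,0,0.4],[-0.127,-0.098,0,0,0.4],[-0.127,-0.098,0,0,0.4],[-0.127,-0.098,0,0,0.4],[-0.127,-0.098,0,0,0.4]]]'
python3 - <<'E'
from h import *
s=status.get_state();print(s['eef_pos'],s['tcp_rot'],s['qpos'])
d=cam('wrist');print(d['intrinsics'],d['tool_from_camera']);cv2.imwrite('pics/w1.png',d['frame'])
E
```

```text
clock: 1.4
eef_pos: [0.4039, 0.2943, 0.224]
tcp_rot: [3.141, 0.0, 2.744]
force: [0.1, -0.2, 0.2]
gripper_width: 0.0929
gripper_force: 0.0
clock: 2.4
eef_pos: [0.6017, -0.0545, 0.2238]
tcp_rot: [3.141, 0.0, 2.744]
force: [1.3, -0.3, 0.1]
gripper_width: 0.0652
gripper_force: 0.0
[ 0.60174088 -0.0545033   0.22383893] [3.14129936e+00 3.04985200e-04 2.74404116e+00] [-0.00934512  0.53793708  0.10327546  1.55976312 -0.06126028  1.04667208
  1.28333869]
[[325.1922621    0.         280.81182988]
 [  0.         325.1922621  209.00848156]
 [  0.           0.           1.        ]] [[-8.16893436e-04 -9.63340152e-01 -2.68281725e-01  7.40547620e-02]
 [ 9.99999071e-01 -4.94299152e-04 -1.26998757e-03  8.59963312e-04]
 [ 1.09081859e-03 -2.68282513e-01  9.63339661e-01 -1.65832807e-01]
 [ 0.00000000e+00  0.00000000e+00  0.00000000e+00  1.00000000e+00]]
```

View pics/w1.png

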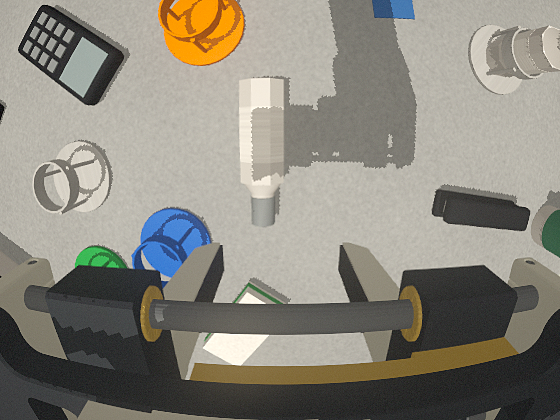

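The wrist view shows the bottle's axis vertical in the image: cap end at (263,226), foot top edge at about (262,78). So the tool yaw matches. I'll let the arm settle and check positions with the wrist rays.

```bash
cat >> h.py <<'E'
from scipy.spatial.transform import Rotation as Ro
def wray(d,st,uv,z):
    K=d['intrinsics']; p=(np.array(uv)-[K[0,2],K[1,2]])/K[0,0]; r=np.linalg.norm(p)
    v=np.r_[p/r*np.sin(r),np.cos(r)]; M=np.array(d['tool_from_camera']); R=Ro.from_euler('xyz',st['tcp_rot']).as_matrix()
    c=st['eef_pos']+R@M[:3,3]; w=R@M[:3,:3]@v; return c+w*(z-c[2])/w[2]
E
python3 -m pendant '[[[0,0,0,0,0.4],[0,0,0,0,0.4],[0,0,0,0,0.4]]]'
python3 - <<'E'
from h import *
s=status.get_state();print(s['eef_pos'],s['tcp_rot'])
d=cam('wrist');im=d['frame']
cv2.imwrite('pics/w2.png',crop(im,220,60,90,180,3))
cv2.imwrite('pics/w3.png',np.hstack([crop(im,220,60,90,180,3),crop(im,20,130,100,180,3)[:540]]))
E
```

```text
clock: 2.75
eef_pos: [0.6006, -0.0511, 0.2237]
tcp_rot: [3.141, -0.001, 2.747]
force: [-0.5, 0.3, 0.1]
gripper_width: 0.0652
gripper_force: 0.0
[ 0.60064134 -0.05105053  0.22367387] [ 3.14052006e+00 -8.92373257e-04  2.74655016e+00]
```

View pics/w3.png

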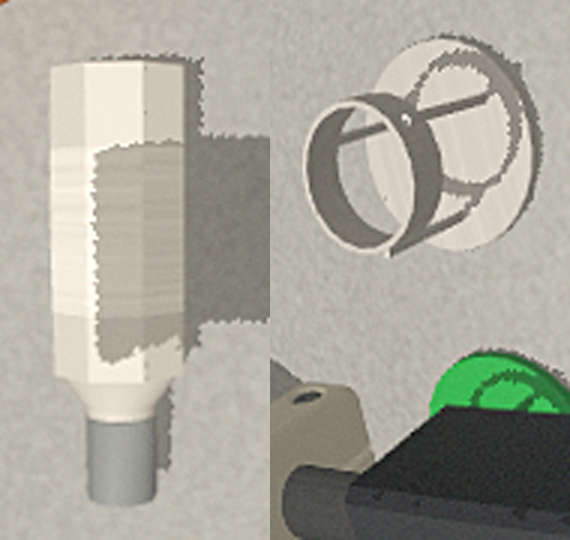

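Crop shows cap end at (260.5,227), foot at (259,82), holder plate and ring clearly in view. Converting to world.

```bash
python3 - <<'E'
from h import *
s=status.get_state();d=cam('wrist')
for n,uv,z in (('capend',(260.2,227),.024),('foot',(258.7,82),.024),('footL',(236.5,82),.024),('footR',(281,82),.024),('capL',(249,215),.024),('capR',(271.5,215),.024)):
    print(n,wray(d,s,uv,z))
# holder fit by edges in fisheye: project
from scipy.optimize import minimize
M=np.array(d['tool_from_camera']);R=Ro.from_euler('xyz',s['tcp_rot']).as_matrix();K=d['intrinsics']
def wproj(P):
    q=(np.linalg.inv(M)@np.c_[(P-s['eef_pos'])@R,np.ones(len(P))].T).T[:,:3]
    r=np.linalg.norm(q[:,:2],axis=1);a=np.arctan2(r,q[:,2]);return q[:,:2]/r[:,None]*a[:,None]*K[0,0]+[K[0,2],K[1,2]]
import h
h.proj=lambda d,P:wproj(P)
G=gradim(d)
for nm,cs in (('plate',[(.05,.008)]),('ring',[(.032,.075),(.029,.075)]),('all',[(.05,.008),(.032,.075),(.029,.075)])):
    print(nm,np.round(max((sum(h.edgescore(d,G,circ(x,y,r,z),0) for r,z in cs),x,y) for x in np.arange(.468,.496,.0005) for y in np.arange(-.318,-.29,.0005)),4))
E
```

```text
capend [ 0.63744517 -0.09234887  0.024     ]
foot [ 0.48250853 -0.02758019  0.024     ]
footL [ 0.47235315 -0.05017917  0.024     ]
footR [ 0.49221275 -0.00491406  0.024     ]
capL [ 0.61873494 -0.09857018  0.024     ]
capR [ 0.62893401 -0.07409564  0.024     ]
plate [211.9088   0.483   -0.303 ]
ring [ 4.595217e+02  4.835000e-01 -3.010000e-01]
all [ 6.378192e+02  4.840000e-01 -3.015000e-01]
```

```bash
python3 -m pendant '[[[-0.127,-0.097,0,0,0.4],[0,0,0.12,0,0.4],[0,0,0.12,0,0.4],[0,0,0.12,0,0.4],[0,0,0.12,0,0.4],[0,0,0.12,0,0.4],[0,0,0.1,0,0.4],[0,0,0.05,0,0.4],[0,0,0,0,0.4],[0,0,0,0,0.4]]]'
```

```text
clock: 3.85
eef_pos: [0.6217, -0.0875, 0.0371]
tcp_rot: [3.141, 0.002, 2.744]
force: [0.2, 1.1, 0.2]
gripper_width: 0.0655
gripper_force: 0.0
```

```bash
python3 -m pendant '[[[0.007,0.004,0.04,0,0.4],[0,0,0.04,0,0.4],[0,0,0.04,0,0.4],[0,0,0.004,0,0.4],[0,0,0,0,-0.8],[0,0,0,0,-0.8],[0,0,0,0,-0.8],[0,0,0,0,-0.8],[0,0,0,0,-0.8],[0,0,0,0,-0.8]]]' 10
```

```text
clock: 4.85
eef_pos: [0.6199, -0.0861, 0.0054]
tcp_rot: [3.141, 0.0, 2.744]
force: [0.4, 0.8, 0.1]
gripper_width: 0.0279
gripper_force: 10.0
```

```bash
python3 -m pendant '[[[0.011,0,-0.052,0,-0.8],[0.015,0,-0.05,0,-0.8],[0.02,0,-0.049,0,-0.8],[0.023,0,-0.047,0,-0.8],[0.028,0,-0.045,0,-0.8],[0.031,0,-0.042,0,-0.8],[0.035,0,-0.039,0,-0.8],[0.038,0,-0.036,0,-0.8],[0,0,0,0,-0.8],[0,0,0,0,-0.8]]]'
python3 - <<'E'
from h import *
d=cam('side');cv2.imwrite('pics/s1.png',d['frame'])
E
```

```text
clock: 5.85
eef_pos: [0.5735, -0.0666, 0.0956]
tcp_rot: [3.141, 0.001, 2.744]
force: [0.6, -0.4, 0.4]
gripper_width: 0.0275
gripper_force: 10.0
```

View pics/s1.png

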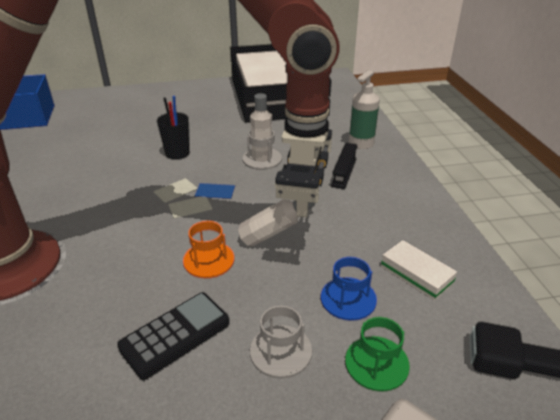

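The bottle is pivoting as planned: it's tilted, its foot is on the counter near (250,235), and the cap is in the fingers. Continuing the arc.

```bash
python3 -m pendant '[[[0.041,0,-0.033,0,-0.8],[0.044,0,-0.029,0,-0.8],[0.046,0,-0.025,0,-0.8],[0.048,0,-0.021,0,-0.8],[0.05,0,-0.017,0,-0.8],[0.051,0,-0.012,0,-0.8],[0.052,0,-0.008,0,-0.8],[0.052,0,-0.003,0,-0.8],[0.053,0,0.001,0,-0.8],[0.052,0,0.006,0,-0.8]]]'
python3 -m pendant '[[[0,0,0,0,-0.8],[0,0,0,0,-0.8],[0,0,0,0,-0.8]]]'
python3 - <<'E'
from h import *
d=cam('side');cv2.imwrite('pics/s2.png',crop(d['frame'],160,100,200,200,3))
E
```

```text
clock: 6.9
eef_pos: [0.4593, -0.0189, 0.1306]
tcp_rot: [-3.142, -0.0, 2.744]
force: [0.6, -0.5, -2.0]
gripper_width: 0.0275
gripper_force: 10.0
clock: 7.2
eef_pos: [0.4615, -0.0196, 0.1306]
tcp_rot: [3.141, 0.001, 2.744]
force: [0.9, -0.5, -1.7]
gripper_width: 0.0275
gripper_force: 10.0
```

View pics/s2.png

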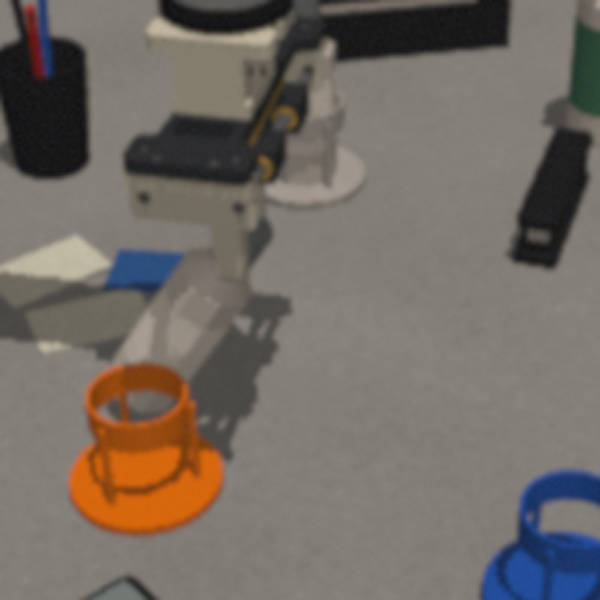

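The pads carried the bottle (about 2 N on the wrist) and the foot slid toward the robot, near the orange holder at about (130,370) in the crop. I'll raise it slightly, move it away from the orange holder, and ease the grip so it swings down under gravity.

```bash
python3 -m pendant '[[[-0.02,0.02,-0.03,0,-0.8],[-0.04,0.02,-0.03,0,-0.8],[-0.05,0.02,0,0,-0.8],[-0.05,0.02,0,0,-0.8],[-0.05,0,0,0,-0.8],[-0.03,0,0,0,-0.8],[0,0,0,0,-0.8],[0,0,0,0,-0.8]]]'
python3 -m pendant '[[[0,0,0,0,-0.8],[0,0,0,0,-0.8],[0,0,0,0,-0.8],[0,0,0,0,-0.8]]]' 6
python3 - <<'E'
from h import *
d=cam('side');cv2.imwrite('pics/s3.png',crop(d['frame'],180,90,180,180,3))
E
```

```text
clock: 8.05
eef_pos: [0.5233, -0.0241, 0.1454]
tcp_rot: [-3.141, -0.001, 2.744]
force: [0.0, -0.6, -1.9]
gripper_width: 0.0276
gripper_force: 10.0
clock: 8.45
eef_pos: [0.5235, -0.0241, 0.1455]
tcp_rot: [-3.142, -0.0, 2.744]
force: [-0.0, 0.0, -1.4]
gripper_width: 0.0277
gripper_force: 6.0
```

View pics/s3.png

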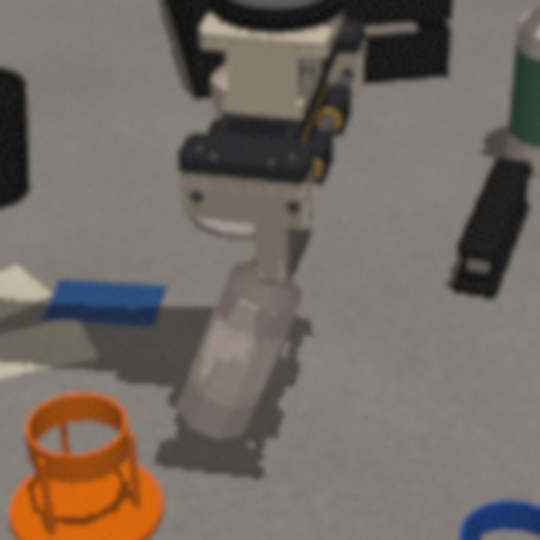

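The bottle now hangs about 25° off vertical, foot at about (215,420) in the crop, clear of the orange holder. I'll ease the grip further and measure the tilt numerically, rendering the model at candidate tilts against the image edges.

```bash
cat > tilt.py <<'E'
from h import *
# fit tilt (deg, foot toward robot +) & slide of pad along axis, by edge score of bottle silhouette, in side view
def body(pad,ax,L0,th):
    th=np.radians(th); a=np.array([ax[0]*np.sin(th),ax[1]*np.sin(th),np.cos(th)])  # foot->cap
    foot=pad-a*L0; u=np.cross(a,[-ax[1],ax[0],0.]); v=np.cross(a,u); u/=np.linalg.norm(u);v/=np.linalg.norm(v)
    k=np.radians(22.5+45*np.arange(8)); ring=[(0,.026),(.114,.026),(.127,.015)]
    return np.array([foot+a*h+r*(u*np.cos(q)+v*np.sin(q)) for h,r in ring for q in k]),foot
def dense(uv):
    hull=cv2.convexHull(uv.astype(np.float32))[:,0]; out=[]
    for p,q in zip(hull,np.roll(hull,-1,0)):
        n=max(2,int(np.linalg.norm(q-p)*1.5)); out.append(p+(q-p)*np.linspace(0,1,n,endpoint=False)[:,None])
    return np.vstack(out)
def fit(view='side',rng=np.arange(-20,61,1)):
    s=status.get_state(); pad=np.array(s['eef_pos'])-[0,0,.0]; pad=pad+[0,0,.019]
    y=s['tcp_rot'][2]; ax=-np.array([np.cos(y),np.sin(y)])
    d=cam(view);G=gradim(d);res=[]
    for th in rng:
        for L in np.arange(.138,.166,.002):
            P,f=body(pad,ax,L,th); uv=dense(proj(d,P)); T=np.roll(uv,-1,0)-np.roll(uv,1,0);T/=np.linalg.norm(T,axis=1)[:,None]+1e-9
            gx,gy=[map_coordinates(g,[uv[:,1],uv[:,0]],order=1) for g in G]
            res.append((np.minimum(abs(gx*T[:,1]-gy*T[:,0]),200).mean(),th,L,P[:,2].min()))
    res.sort(reverse=True); return [np.round(r,3) for r in res[:4]]
if __name__=='__main__':
    for v in ('side','top'): print(v,*fit(v))
E
python3 tilt.py
python3 -m pendant '[[[0,0,0,0,-0.8],[0,0,0,0,-0.8],[0,0,0,0,-0.8],[0,0,0,0,-0.8]]]' 4.5
python3 tilt.py
```

```text
side [1.56886e+02 1.90000e+01 1.50000e-01 1.50000e-02] [1.55201e+02 1.80000e+01 1.50000e-01 1.40000e-02] [1.54176e+02 1.90000e+01 1.52000e-01 1.30000e-02] [1.52183e+02 1.90000e+01 1.48000e-01 1.70000e-02]
top [4.2721e+01 2.1000e+01 1.6400e-01 3.0000e-03] [4.2041e+01 2.2000e+01 1.6000e-01 7.0000e-03] [4.1456e+01 2.6000e+01 1.4400e-01 2.4000e-02] [4.1398e+01 2.3000e+01 1.5400e-01 1.3000e-02]
clock: 9.0
eef_pos: [0.5237, -0.0242, 0.1454]
tcp_rot: [-3.141, -0.0, 2.744]
force: [0.1, 0.2, -2.3]
gripper_width: 0.0276
gripper_force: 4.5
side [1.57563e+02 1.90000e+01 1.50000e-01 1.50000e-02] [1.55324e+02 1.80000e+01 1.50000e-01 1.40000e-02] [1.53551e+02 1.90000e+01 1.52000e-01 1.30000e-02] [1.53111e+02 1.90000e+01 1.48000e-01 1.70000e-02]
top [4.2683e+01 2.1000e+01 1.6400e-01 3.0000e-03] [4.162e+01 2.200e+01 1.600e-01 7.000e-03] [4.139e+01 2.300e+01 1.540e-01 1.300e-02] [4.1347e+01 2.2000e+01 1.5800e-01 9.0000e-03]
```

```bash
python3 -m pendant '[[[0,0,0.03,0,-0.8],[0,0,0.03,0,-0.8],[0,0,0.008,0,-0.8],[0,0,0,0,-0.8],[0,0,0,0,-0.8]]]' 4
python3 tilt.py | head -1
python3 -m pendant '[[[0.02,0,-0.002,0,-0.8],[0.02,0,-0.002,0,-0.8],[0.02,0,-0.002,0,-0.8],[0.02,0,-0.001,0,-0.8],[0.02,0,0,0,-0.8],[0.02,0,0,0,-0.8],[0,0,0,0,-0.8],[0,0,0,0,-0.8]]]'
python3 tilt.py | head -1
```

```text
clock: 9.6
eef_pos: [0.524, -0.0242, 0.1285]
tcp_rot: [3.141, 0.001, 2.744]
force: [0.5, -0.5, 1.8]
gripper_width: 0.0282
gripper_force: 4.0
side [1.65006e+02 1.50000e+01 1.46000e-01 0.00000e+00] [ 1.63309e+02  1.50000e+01  1.48000e-01 -2.00000e-03] [1.58749e+02 1.50000e+01 1.44000e-01 2.00000e-03] [1.53188e+02 1.40000e+01 1.46000e-01 0.00000e+00]
clock: 10.5
eef_pos: [0.496, -0.0125, 0.1302]
tcp_rot: [-3.142, 0.0, 2.744]
force: [0.4, -0.1, -1.5]
gripper_width: 0.0277
gripper_force: 4.0
side [ 1.27187e+02  8.00000e+00  1.48000e-01 -1.00000e-03] [1.25965e+02 7.00000e+00 1.46000e-01 1.00000e-03] [1.25498e+02 8.00000e+00 1.46000e-01 1.00000e-03] [ 1.25296e+02  7.00000e+00  1.48000e-01 -1.00000e-03]
```

```bash
python3 -m pendant '[[[0,0,0.008,0,-0.8],[0,0,0,0,-0.8],[0.02,0,0,0,-0.8],[0.02,0,0,0,-0.8],[0.02,0,0,0,-0.8],[0.02,0,0.002,0,-0.8],[0.008,0,0.004,0,-0.8],[0,0,0.004,0,-0.8],[0,0,0,0,-0.8]]]'
python3 tilt.py | head -1
```

```text
clock: 11.5
eef_pos: [0.4757, -0.0039, 0.1262]
tcp_rot: [3.141, 0.0, 2.744]
force: [-0.4, -0.0, 4.3]
gripper_width: 0.028
gripper_force: 4.6
side [ 1.0532e+02 -1.0000e+00  1.4200e-01  3.0000e-03] [ 1.0512e+02 -1.0000e+00  1.4400e-01  1.0000e-03] [ 1.04903e+02 -1.00000e+00  1.40000e-01  5.00000e-03] [1.03988e+02 2.00000e+00 1.42000e-01 2.00000e-03]
```

Upright, pressed with about 4 N. Now release, retreat upward and check.

```bash
python3 -m pendant '[[[0,0,0,0,-0.3],[0,0,0,0,-0.2],[0,0,0,0,0],[0,0,0,0,0.3],[0,0,0,0,0.4],[0,0,0,0,0.4],[0,0,-0.05,0,0.4],[0,0,-0.1,0,0.4],[0,0,-0.15,0,0.4],[0,0,-0.1,0,0.4]]]'
python3 -m pendant '[[[0,0,0,0,0.4],[0,0,0,0,0.4],[0,0,0,0,0.4]]]'
python3 - <<'E'
from h import *
from rig import status
s=status.get_state(); w=cam('wrist'); a=crop(w['frame'],130,60,260,200,1.5); sd=cam('side'); b=crop(sd['frame'],170,120,200,150,2)
cv2.imwrite('pics/f.png',np.hstack([cv2.resize(a,(390,300)),b]))
E
```

```text
clock: 12.6
eef_pos: [0.4763, -0.0041, 0.2276]
tcp_rot: [3.141, 0.002, 2.744]
force: [0.3, 0.5, -0.5]
gripper_width: 0.0654
gripper_force: 0.0
clock: 12.9
eef_pos: [0.4748, -0.004, 0.2245]
tcp_rot: [-3.14, -0.003, 2.744]
force: [-1.0, -0.1, 0.1]
gripper_width: 0.0649
gripper_force: 0.0
```

View pics/f.png

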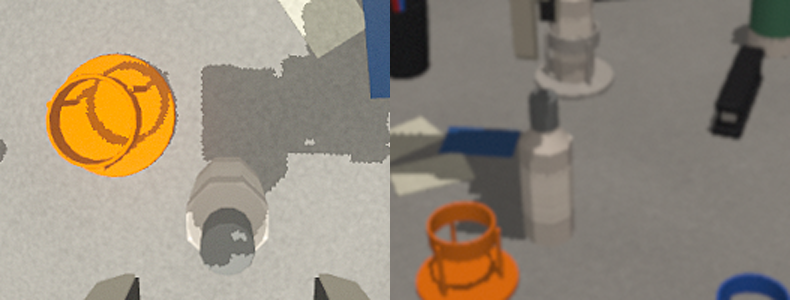

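The picture shows the bottle standing alone, cap near (545,110) and foot near (548,232) in the right panel, with the open fingers above it. Now I'll fit its standing position from all views.

```bash
cat > fitb.py <<'E'
from tilt import *
import sys
def wprojf(d,s):
    M=np.linalg.inv(np.array(d['tool_from_camera']));R=Ro.from_euler('xyz',s['tcp_rot']).as_matrix();K=d['intrinsics']
    def f(P):
        q=(M@np.c_[(P-s['eef_pos'])@R,np.ones(len(P))].T).T[:,:3]; r=np.linalg.norm(q[:,:2],axis=1);a=np.arctan2(r,q[:,2])
        return q[:,:2]/r[:,None]*a[:,None]*K[0,0]+[K[0,2],K[1,2]]
    return f
def run(x0,y0,z0=0.,views=('side','top','wrist'),w=.014):
    for v in views:
        s=status.get_state(); d=cam(v); f=wprojf(d,s) if v=='wrist' else (lambda P:proj(d,P)); G=gradim(d); res=[]
        for x in np.arange(x0-w,x0+w,.001):
            for y in np.arange(y0-w,y0+w,.001):
                sc=0
                P,_=body(np.array([x,y,z0+.148]),np.array([.922,-.388]),.148,0.)
                C=np.vstack([circ(x,y,.014,z0+h,24) for h in (.131,.165)])
                for Q in (P,C):
                    uv=dense(f(Q)); T=np.roll(uv,-1,0)-np.roll(uv,1,0);T/=np.linalg.norm(T,axis=1)[:,None]+1e-9
                    gx,gy=[map_coordinates(g,[uv[:,1],uv[:,0]],order=1,mode='nearest') for g in G]
                    sc+=np.minimum(abs(gx*T[:,1]-gy*T[:,0]),200).mean()
                res.append((sc,x,y))
        res.sort(reverse=True); print(v,np.round(res[0],4),np.round(np.mean(res[:8],0)[1:],4),np.round(np.std(res[:8],0)[1:],4))
if __name__=='__main__': run(*[float(a) for a in sys.argv[1:4]])
E
python3 fitb.py .4755 -.004 0
```

```text
side [ 3.040811e+02  4.765000e-01 -4.000000e-03] [ 0.4766 -0.0037] [0.0003 0.002 ]
top [10.8727  0.4895 -0.011 ] [ 0.4869 -0.011 ] [0.0029 0.0007]
wrist [ 3.279985e+02  4.765000e-01 -4.000000e-03] [ 0.4767 -0.0041] [0.001  0.0008]
```

```bash
python3 -m pendant '[[[-0.005,0,0.1,0,0.4],[0,0,0.1,0,0.4],[0,0,0.1,0,0.4],[0,0,0.06,0,0.4],[0,0,0.02,0,0.4],[0,0,0,0,0.4],[0,0,0,0,0.4]]]'
python3 -m pendant '[[[0,0,0,0,0.1],[0,0,0,0,-0.1],[0,0,0,0,-0.3],[0,0,0,0,-0.8],[0,0,0,0,-0.8],[0,0,0,0,-0.8],[0,0,0,0,-0.8]]]' 15
```

```text
clock: 13.85
eef_pos: [0.4775, -0.0045, 0.1312]
tcp_rot: [3.141, 0.001, 2.744]
force: [0.4, -0.5, 0.1]
gripper_width: 0.0653
gripper_force: 0.0
clock: 14.55
eef_pos: [0.477, -0.0045, 0.1308]
tcp_rot: [3.142, 0.0, 2.744]
force: [0.1, -0.3, 1.2]
gripper_width: 0.0277
gripper_force: 15.0
```

```bash
python3 -m pendant '[[[0,0,-0.03,0,-0.8],[0,0,-0.06,0,-0.8],[0,0,-0.08,0,-0.8],[0,0,-0.08,0,-0.8],[0,0,-0.08,0,-0.8],[0,0,-0.07,0,-0.8],[0,0,-0.04,0,-0.8],[-0.01,-0.03,0,0,-0.8],[-0.03,-0.061,0,0,-0.8],[-0.04,-0.091,0,0,-0.8]]]'
python3 -m pendant '[[[-0.043,-0.1,0,0,-0.8],[-0.043,-0.1,0,0,-0.8],[-0.043,-0.1,0,0,-0.8],[-0.043,-0.1,0,0,-0.8],[-0.043,-0.1,0,0,-0.8],[-0.043,-0.1,0,0,-0.8],[-0.043,-0.1,0,0,-0.8],[-0.043,-0.09,0,0,-0.8],[-0.035,-0.07,0,0,-0.8],[-0.02,-0.05,0,0,-0.8]]]'
python3 -m pendant '[[[-0.004,-0.01,0,0,-0.8],[0,0,0,0,-0.8],[0,0,0,0,-0.8],[0,0,0,0,-0.8]]]'
```

```text
clock: 15.55
eef_pos: [0.477, -0.0538, 0.2396]
tcp_rot: [-3.141, -0.002, 2.747]
force: [0.1, -0.1, -1.9]
gripper_width: 0.0274
gripper_force: 15.0
clock: 16.55
eef_pos: [0.4801, -0.3046, 0.2392]
tcp_rot: [-3.141, -0.003, 2.741]
force: [0.9, 1.1, -1.5]
gripper_width: 0.0277
gripper_force: 15.0
clock: 16.95
eef_pos: [0.4819, -0.3038, 0.2407]
tcp_rot: [3.141, -0.0, 2.746]
force: [0.5, 0.9, -1.0]
gripper_width: 0.0277
gripper_force: 15.0
```

```bash
cat > fith.py <<'E'
from fitb import *
def holder(views):
    for v in views:
        s=status.get_state(); d=cam(v); f=wprojf(d,s) if v=='wrist' else (lambda P:proj(d,P)); G=gradim(d)
        for nm,cs in (('plate',[(.05,.008)]),('ring',[(.032,.075),(.029,.075)]),('all',[(.05,.008),(.032,.075),(.029,.075)])):
            res=[]
            for x in np.arange(.472,.494,.0005):
                for y in np.arange(-.314,-.292,.0005):
                    sc=0
                    for r,z in cs:
                        uv=f(circ(x,y,r,z)); T=np.roll(uv,-1,0)-np.roll(uv,1,0);T/=np.linalg.norm(T,axis=1)[:,None]
                        gx,gy=[map_coordinates(g,[uv[:,1],uv[:,0]],order=1,mode='nearest') for g in G]
                        sc+=np.minimum(abs(gx*T[:,1]-gy*T[:,0]),200).mean()
                    res.append((sc,x,y))
            res.sort(reverse=True); print('holder',v,nm,np.round(np.mean(res[:6],0),4))
E
python3 - <<'E'
from fith import *
s=status.get_state(); print(s['eef_pos'])
holder(('side','wrist'))
run(.482,-.3038,.110,('side','wrist'))
print(*fit('side',np.arange(-15,16,1)))
E
```

```text
[ 0.48188887 -0.30378444  0.24067032]
holder side plate [142.5801   0.4822  -0.3038]
holder side ring [176.2992   0.4804  -0.3069]
holder side all [299.504    0.4824  -0.3041]
holder wrist plate [125.9079   0.4835  -0.3041]
holder wrist ring [189.5687   0.4806  -0.3023]
holder wrist all [294.8051   0.4836  -0.3038]
side [222.57     0.481   -0.3028] [ 0.481  -0.3028] [0.0007 0.0012]
wrist [269.5181   0.482   -0.3038] [ 0.4815 -0.3038] [0.0011 0.0007]
[1.12309e+02 2.00000e+00 1.52000e-01 1.07000e-01] [1.12122e+02 2.00000e+00 1.50000e-01 1.09000e-01] [1.10945e+02 1.00000e+00 1.50000e-01 1.09000e-01] [1.10241e+02 0.00000e+00 1.50000e-01 1.10000e-01]
```

Bottle and holder agree to within about 1 mm. Shift about 1 mm and lower slowly while watching forces.

```bash
python3 -m pendant '[[[-0.005,0,0.02,0,-0.8],[0,0,0.03,0,-0.8],[0,0,0.03,0,-0.8],[0,0,0.02,0,-0.8],[0,0,0.02,0,-0.8],[0,0,0.02,0,-0.8],[0,0,0.02,0,-0.8],[0,0,0,0,-0.8],[0,0,0,0,-0.8]]]'
python3 -m pendant '[[[0,0,0.02,0,-0.8],[0,0,0.02,0,-0.8],[0,0,0.02,0,-0.8],[0,0,0,0,-0.8],[0,0,0,0,-0.8]]]'
```

```text
clock: 18.1
eef_pos: [0.4827, -0.3058, 0.2007]
tcp_rot: [-3.142, 0.0, 2.744]
force: [-0.2, -0.2, -1.6]
gripper_width: 0.0278
gripper_force: 15.0
clock: 18.6
eef_pos: [0.4826, -0.3057, 0.1855]
tcp_rot: [-3.142, -0.0, 2.744]
force: [-0.9, -0.3, -2.5]
gripper_width: 0.0277
gripper_force: 15.0
```

Inside the ring with no contact force. TCP y has drifted about 2 mm, so I'll correct that and go on.

```bash
python3 -m pendant '[[[0.002,0.006,0.01,0,-0.8],[0,0,0.02,0,-0.8],[0,0,0.02,0,-0.8],[0,0,0.02,0,-0.8],[0,0,0.02,0,-0.8],[0,0,0.02,0,-0.8],[0,0,0.02,0,-0.8],[0,0,0.02,0,-0.8],[0,0,0,0,-0.8],[0,0,0,0,-0.8]]]'
```

```text
clock: 19.6
eef_pos: [0.4828, -0.3042, 0.1481]
tcp_rot: [-3.142, -0.0, 2.744]
force: [-0.5, 0.1, -1.1]
gripper_width: 0.0279
gripper_force: 15.0
```

```bash
python3 -m pendant '[[[0,0,0.01,0,-0.8],[0,0,0.01,0,-0.8],[0,0,0.008,0,-0.8],[0,0,0.004,0,-0.8],[0,0,0,0,-0.8],[0,0,0,0,-0.8]]]'
python3 -m pendant '[[[0,0,0.004,0,-0.8],[0,0,0.004,0,-0.8],[0,0,0,0,-0.8],[0,0,0,0,-0.8]]]'
```

```text
clock: 20.2
eef_pos: [0.4828, -0.3042, 0.1402]
tcp_rot: [-3.142, 0.0, 2.744]
force: [0.8, 0.1, -2.1]
gripper_width: 0.0275
gripper_force: 15.0
clock: 20.6
eef_pos: [0.483, -0.3044, 0.1388]
tcp_rot: [-3.141, 0.001, 2.744]
force: [-0.4, 0.8, 2.5]
gripper_width: 0.0274
gripper_force: 15.0
```

Foot contact at the expected height. Press slightly, ease the grip and release.

```bash
python3 -m pendant '[[[0,0,0.004,0,-0.8],[0,0,0,0,-0.8],[0,0,0,0,-0.8]]]' 4
python3 -m pendant '[[[0,0,0,0,-0.3],[0,0,0,0,-0.2],[0,0,0,0,0],[0,0,0,0,0.3],[0,0,0,0,0.4],[0,0,0,0,0.4],[0,0,-0.05,0,0.4],[0,0,-0.1,0,0.4],[0,0,-0.15,0,0.4],[0,0,-0.1,0,0.4]]]'
python3 -m pendant '[[[0,0,-0.05,0,0.4],[0,0,0,0,0.4],[0,0,0,0,0.4],[0,0,0,0,0.4]]]'
python3 - <<'E'
from fith import *
run(.4827,-.304,.008,('side','wrist'))
holder(('side','wrist'))
E
```

```text
clock: 20.9
eef_pos: [0.4834, -0.3046, 0.138]
tcp_rot: [-3.141, 0.002, 2.744]
force: [-1.0, 0.1, 4.6]
gripper_width: 0.0277
gripper_force: 4.0
clock: 21.9
eef_pos: [0.4835, -0.3048, 0.2405]
tcp_rot: [-3.141, 0.004, 2.744]
force: [0.1, -0.4, -0.5]
gripper_width: 0.0648
gripper_force: 0.0
clock: 22.3
eef_pos: [0.482, -0.3035, 0.248]
tcp_rot: [3.141, -0.003, 2.744]
force: [-0.7, 0.6, -0.0]
gripper_width: 0.0655
gripper_force: 0.0
side [295.9703   0.4817  -0.304 ] [ 0.4821 -0.3036] [0.0005 0.0013]
wrist [ 3.09862e+02  4.82700e-01 -3.04000e-01] [ 0.4828 -0.3039] [0.0008 0.0008]
holder side plate [133.323    0.4822  -0.3022]
holder side ring [244.7858   0.4833  -0.3052]
holder side all [ 3.584819e+02  4.830000e-01 -3.047000e-01]
holder wrist plate [152.7593   0.4834  -0.3039]
holder wrist ring [248.5141   0.49    -0.3081]
holder wrist all [ 3.662252e+02  4.838000e-01 -3.037000e-01]
```

The upright bottle model at foot height 8 mm fits strongly in both views, centred in the holder. The gripper is clear of it, so I'm handing in.

```bash
python3 -c "
from rig import ticket; print(ticket.close_job())"
```

```text
the job is handed in; nothing more can be done
None
```

The fallen bottle was stood upright on the counter and released, then gripped again from above and lowered into the empty steel holder, where camera fits show it upright and centred; the job was handed in at about 22 s.

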